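# Put the microscope pedal into service

### The arm

A 6-joint arm with a two-finger parallel gripper is mounted at the origin on the work surface. World frame = base frame: x ahead of the robot, y to its left, z up, the work surface at z = 0. Lengths are in mm, angles in rad, forces in N, time in s.
With the tool pointing down it reaches from about 275 to 1000 mm from the base axis. Payload 8.4 kg.
Tool frame: the origin (TCP) lies on the centre line of the jaws, within the pads' length; the fingertips stand 14 mm ahead of it and the grasp point (between the pads) lies 5 mm behind it (robot.tip_reach is the distance from the TCP to the fingertips, in mm); z points along the fingers, y is the line along which they close (so a half turn about z gives the same grasp; the last joint's range is limited). The gripper opens to 85 mm and grips with 20 to 120 N. Pads are 22 mm wide; open, the fingers measure 114 mm over their backs; the gripper's body (76 mm by 85 mm) begins 54 mm behind the grasp point. The pads swing forward as they close: fully open they stand 13 mm farther back than shut.
Start: joints at [-1.316, 0.353, 1.633, -0, 1.155, -0.002], TCP at [158.74, -604.508, 245.281] pointing down, gripper open.
Joint ranges: [-2.63, 2.63], [-0.92, 2.1], [0.06, 2.66], [-1.3, 4.44], [0, 2.69], [-3.02, 3.02]. Speed limits (rad/s): [2.22, 2.22, 2.79, 3.14, 3.14, 3.14].

### API

Orientations are given as a 3x3 rotation matrix whose columns are the frame's x, y, z axes.
In Python, from cell import telemetry, snapshot, robot gives the robot as it stands.
- The arm moves only by the tool carry_out, never from a script. Its argument "series" is one flat list of numbers, 7 for each row, row after row: the shift along the tool's x, y, z in mm, then the turn, a rotation vector about the tool's x, y, z in degrees, then the finger opening in mm, from 0 to 85.4. In form: [x, y, z, wx, wy, wz, claw, x, y, z, wx, wy, wz, claw, ...]. A call has 1 to 20 rows; each row shifts and turns the commanded pose from where the row before left it, along the tool's axes as they then stand; what a row does not reach is not made up. A row lasts 1/8 s, in which the tool goes at most 62.5 mm and 10.7 degrees, less where a joint would pass 70% of its speed; a pose out of reach is approached as far as the arm can. A call is refused whole if a number of a shift passes 62.5 or a number of a turn 10.7, either way. A call with a gripper value outside its range is refused whole. The fingers move at their own pace and stop on an object; the grip force is fixed at half the most. Time passes only in rows, so rows that do not move let the fingers close. It gives the time, the measured TCP pose, the force, the opening and the grip force at its end, in the units of the state.
- telemetry.observe(): the state, without advancing time (a new reading comes with each control period).
- snapshot(name): name is "scene" or "top"; returns a dict with "pixels" (420x560x3 uint8, red, green, blue), "depth" (420x560 float32, mm along the optical axis (not along the pixel's ray), 0 where there is no reading), "vfov" (degrees; the focal length in pixels is half the picture's height over the tangent of half this angle, whatever the lens; pixels are square), "cx", "cy" (the principal point, pixels), "R" (3x3) and "t" (3): a world point X has camera coordinates R X + t. Camera axes: x right, y down, z forward; pixel columns grow to the right and rows downward; lengths in mm; the calibration is good to about 2 mm. A picture is of the moment at which its call begins.
- robot.sign_off(): hands the job in; it is judged then, once.
The state is a dict: "t": time; "joint_pos": joint angles; "qd": joint speeds; "effort": joint torques, N m; "ee_pos": TCP position; "tcp_rot": TCP orientation; "force": force on the tool from outside, world axes, zero at the start; "torque": the same for the moment, N m; "grip_width": opening from 0.0 (shut) to 1.0 (fully open); "grip_force": force on a finger pad.
Only numpy, scipy, OpenCV 4.12 (cv2) and the standard library are available. Lean on these libraries where they do the work, as an engineer would, in place of code of your own. Each camera call takes 0.05 s, during which the arm holds its last target. There are 200 camera calls.

### The job

Take the receiver block out of its charging dock and plug it into the slanted socket of the microscope controller, fully home, and let go of it. Then pair the pedal: with the gripper push its tread past the pressure point, all the way down to its stop, hold it there for about a second without leaning on it hard (at most 40 N), and let it spring back up. Leave the receiver plugged in and do not disturb the tub, the dropper bottle or the slide box.

Things in the scene. Friction and masses are not known exactly. Their poses are not given: they have to be found in the camera images.
- plug: Receiver block, about 0.12 kg (+-30 %), upright in the dock at first. Origin: centre of its stem's underside, z up. Metal stem 32 (x) by 20 (y) mm, 30 mm long (lowest 4 mm is a lead-in 28 by 16), then a grey shell 46 (x) by 30 (y) mm from z = 30 to 82 mm; its shoulder rests on dock or socket face. Symmetric under a half turn about z. Grip across the 30 mm (its y), 57 mm above the origin.
- dock: White charging dock, fixed block 70 x 70 x 36 mm high with a hole 36 (x) by 24 (y) mm in its top where the plug's stem stands loosely, shoulder on the top, its x along the dock's x. Origin: centre of the underside. Lift the plug straight up at least 35 mm to clear it.
- controller: White controller box, fixed, 170 (x) by 130 (y) mm, up to 115 mm high; carries the slanted bare-metal socket plate. Origin on the desk about under the socket; its -x side (front, where the slant is low) faces roughly towards the robot.
- socket_hole0 (a point): Centre of the mouth of the socket hole, in the face of the 100 x 100 mm bare-metal plate, 93 mm above the desk. z points out of the hole, leaning 0.42 rad (24 degrees) from vertical towards the controller's -x; x up the slope, y level. Hole 34 (x) by 22 (y) mm: 1 mm play each side of the stem. Home: shoulder on the plate, plug origin 30 mm inside, z along z, plug x along x, either way round.
- pedal: Two-stage pedal, fixed: grey base plate 210 (x) by 110 (y) by 14 mm. Origin: centre of the underside. A steel tread with a ribbed rubber pad, 170 mm long, 80 wide, 8 thick, is hinged at the +x end (axis along y, at x = 85, z = 36 mm); its free end (toe) points to -x, roughly to the robot, and stands 86 mm high at rest.
- tread_toe (a point): The best point to press: on top of the tread's rubber pad, in the middle of its width, 140 mm along the tread from the hinge and 30 mm from the toe's edge. Turns with the tread; about 84 mm above the desk at rest and about 49 mm at the stop.
- tread (a joint): Tread angle in rad: 0 at rest (up, sloping 0.30), grows as pressed, hard stop at 0.26. Springs back up. At the toe point it takes 2 to 4 N at first; at about 0.15 it meets a sprung plunger (the pressure point: force jumps to about 8 N); about 12 N just before the stop, then the force climbs steeply. Nearer the hinge it takes more in proportion.
- tub: Yellow sharps tub, loose, 102 mm across the rim, 98 mm high; a bystander. Origin: centre of the underside.
- dropper: White dropper bottle, loose, 44 mm across, 110 mm high; a bystander. Origin: centre of the underside.
- slidebox: Closed slide box, loose, black and grey, 87 x 52 x 34 mm; a bystander. Origin: centre of the underside.
There are look-alikes about, which are no part of the job. Leave any purple look-alike of the plug alone. What is shaped like the controller but blue is not meant.

How it is judged:
By the outcome, as a careful person would: the job done as asked, in the order asked, and still so for the second after the job is handed in, with the robot touching nothing.
It also fails if it takes over 72 s, if anything falls off the work surface, if the arm or the gripper's body presses on something with over 40 N, if the wrist force passes 120 N, or if a joint passes its speed limit or range.

## Working session

There is one attempt and no reset: what is moved stays moved. The work goes in short steps, Python scripts to look and compute and a tool call to move; the robot and the scene stay as the last step left them, time stands still between calls to the robot, and variables do not carry over. Pictures are saved under pics/ and viewed, at most 10 in all, crops included, and the job is handed in when it is done.

Besides the shell and the picture viewer there is one more tool, called after "Emit:" by a JSON object that holds its "name" and its "arguments". carry_out: Moves the arm, as the interface text tells. Its arguments: {"type":"object","properties":{"series":{"type":"array","items":{"type":"number"}}},"required":["series"]}

```bash
mkdir -p pics; ls; cat > h.py <<'E'
import numpy as np, cv2
from cell import telemetry, snapshot, robot
def snap(n):
    s=snapshot(n); h=s["pixels"].shape[0]; f=h/2/np.tan(np.radians(s["vfov"])/2)
    s["f"]=f; s["R"]=np.array(s["R"]); s["t"]=np.array(s["t"]); return s
def cloud(s):
    d=s["depth"]; v,u=np.mgrid[:d.shape[0],:d.shape[1]]
    P=np.stack([(u-s["cx"])/s["f"]*d,(v-s["cy"])/s["f"]*d,d],-1)
    W=(P-s["t"])@s["R"]; W[d<=0]=np.nan; return W
def save(n,im,sc=1): cv2.imwrite("pics/"+n,cv2.resize(im[...,::-1],None,fx=sc,fy=sc,interpolation=cv2.INTER_CUBIC))
E
python3 - <<'E'
from h import *
for n in("scene","top"):
    s=snap(n); save(n+".png",s["pixels"],1.4); np.savez("/tmp/"+n+".npz",**s)
    print(n,s["f"],-s["R"].T@s["t"],s["R"][2],np.mean(s["depth"]>0))
E
```

```text
pics
scene 408.7978012039847 [1095.19652586  171.68228107  990.55348242] [-0.50996707 -0.19570315 -0.83763588] 0.9960501700680272
top 447.95519525754725 [ 488.63671325  -55.33221715 1390.80344785] [ 0.05425028  0.00711491 -0.99850202] 0.9961054421768708
```

View pics/scene.png

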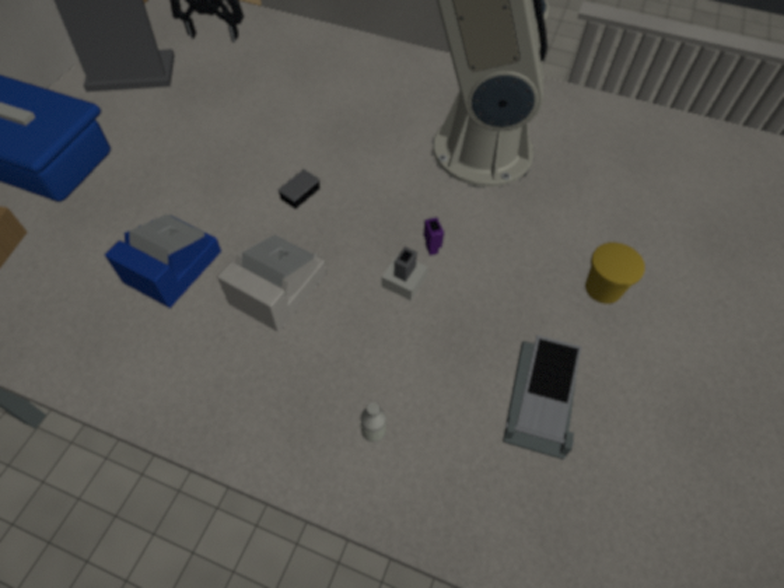

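View pics/top.png

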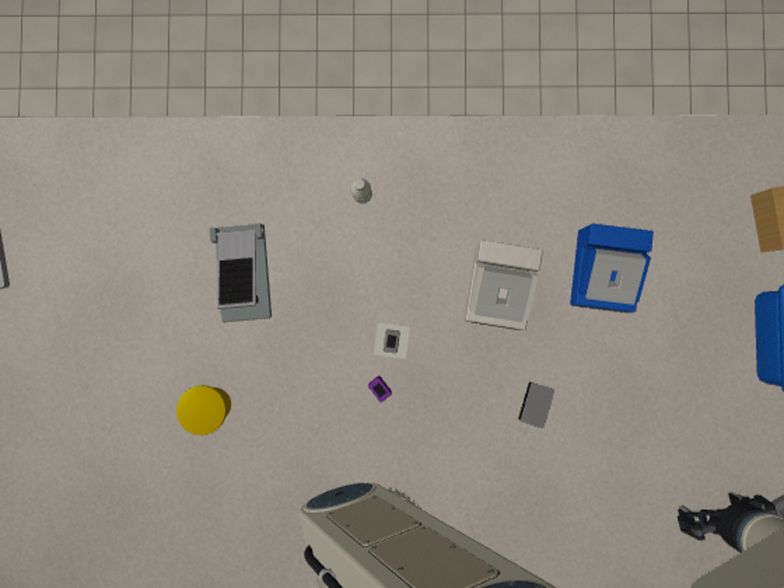

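The scene view shows the base at the top. The top view (800-px scale) shows everything on the desk:
- **Plug candidates:** grey block in the white dock at (391,341), purple block at (380,389). The grey one in the dock is meant.
- **Controller candidates:** white at (505,285), blue at (613,268). The white one is meant.
- **Other items:** pedal (243,272), tub (201,410), dropper (361,190), slide box (536,405).

Next I'll measure and confirm in one crop.

```bash
python3 - <<'E'
from h import *
s=dict(np.load("/tmp/top.npz")); W=cloud(s); im=s["pixels"]
save("crop.png",im[150:300,255:400],4)
def box(m,name):
    m=m.astype(np.uint8); n,l,st,_=cv2.connectedComponentsWithStats(m); k=1+np.argmax(st[1:,4]); p=W[l==k]
    (c,sz,a)=cv2.minAreaRect(p[:,:2].astype(np.float32)); print(name,len(p),"c",np.round(c,1),"sz",np.round(sz,1),"ang",round(a,1),"med",np.round(np.median(p,0),1)); return l==k
Z=W[...,2]; v,u=np.mgrid[:420,:560]; U=u*1.4;V=v*1.4
win=lambda a,b,c,d:(U>a)&(U<b)&(V>c)&(V<d)
print("desk",np.nanmedian(Z[win(300,340,250,450)]))
box(win(365,420,315,365)&(Z>82),"plugtop")
box(win(365,420,315,365)&(abs(Z-36)<5),"docktop")
box(win(360,400,370,405)&(Z>15),"purple"); print(np.nanmax(Z[win(360,400,370,405)]))
m=win(455,550,235,335)
box(m&(Z>20),"controller"); box(m&(Z>108),"ctrltop")
# plate
p=W[m&(Z>60)&(Z<112)]
for i in range(6):
    c=p.mean(0); n=np.linalg.svd(p-c)[2][2]; n*=np.sign(n[2]); r=(p-c)@n; p=p[abs(r)<max(2,2*r.std())]
print("plate n",n,"tilt",np.arccos(n[2]),"az",np.arctan2(n[1],n[0]),"c",c,"std",r.std())
hsv=cv2.cvtColor(im,cv2.COLOR_RGB2HSV)
r=(W-c)@n; hole=win(480,530,265,320)&(r<-6); print("hole px",hole.sum(), U[hole].min(),U[hole].max(),V[hole].min(),V[hole].max(), "depth",np.nanmedian(r[hole]))
np.savez("/tmp/plate.npz",n=n,c=c)
box(win(195,285,210,335)&(Z>7)&(Z<25),"base");box(win(195,285,210,335)&(Z>26),"tread")
t=win(205,275,225,315)&(Z>45); q=W[t]; c2=q.mean(0); n2=np.linalg.svd(q-c2)[2][2]; n2*=np.sign(n2[2]); print("tread n",n2,np.arccos(n2[2]),np.arctan2(n2[1],n2[0]),c2)
pad=win(195,285,250,320)&(im.max(-1)<60)&(Z>40); k=box(pad,"pad")
box(win(170,240,380,445)&(Z>50),"tub");box(win(345,380,170,210)&(Z>20),"drop");box(win(510,560,375,435)&(Z>15),"slide")
E
```

```text
desk 0.3230621833949072
plugtop 160 c [446.  -39.3] sz [29.6 45.4] ang 81.8 med [445.7 -38.7  88.5]
docktop 358 c [445.6 -39.3] sz [69.6 70. ] ang 82.3 med [445.6 -41.1  36.2]
purple 188 c [345.3 -14.4] sz [45.9 30.2] ang 38.0 med [346.1 -15.4  81.7]
88.7641441424444
controller 2731 c [ 559.7 -274.1] sz [130.2 175.4] ang 80.6 med [ 562.3 -270.8   94.3]
ctrltop 180 c [ 573.5 -278.4] sz [103.2  25. ] ang 82.4 med [ 576.4 -278.9  111. ]
plate n [-0.15443624  0.02663813  0.98764359] tilt 0.1573654493548518 az 2.970787062255198 c [ 571.10915973 -275.03831629   93.68381783] std 5.922533319922071
hole px 328 480.2 529.1999999999999 266.0 319.2 depth -13.69993023602479
base 743 c [593.2 289.1] sz [207.7 109.4] ang 5.2 med [533.8 252.3  14.2]
tread 1634 c [604.2 291.5] sz [177.2 112.5] ang 4.4 med [603.4 289.3  66.8]
tread n [0.29272868 0.0141113  0.95609141] 0.2974348022896059 0.048168785703676165 [593.16837948 289.25187843  69.37568833]
pad 714 c [572.6 288.1] sz [94.2 67.9] ang 5.9 med [573.  288.2  77. ]
tub 1022 c [304.4 351.9] sz [100.6  99.5] ang 28.7 med [305.2 349.1  96.5]
drop 209 c [768.   24.8] sz [41.4 40.3] ang 87.3 med [762.2  23.6  76.1]
slide 530 c [ 307.3 -351. ] sz [51.8 87. ] ang 73.5 med [ 307.6 -350.1   33.9]
```

View pics/crop.png

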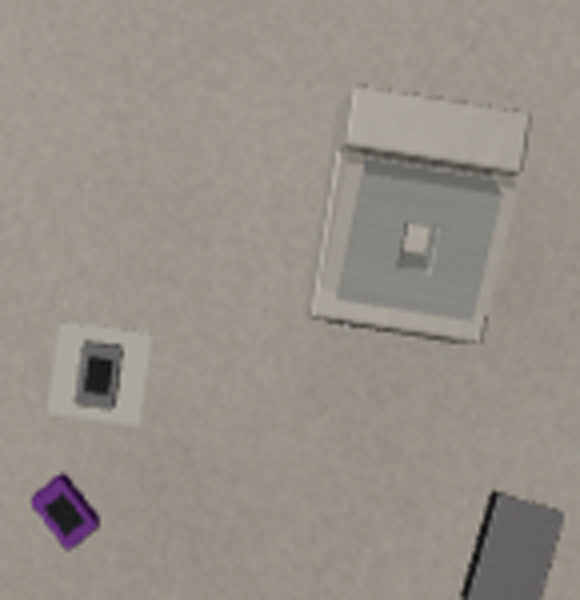

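The crop shows the grey plug in the white dock at crop (100,376), the purple decoy at (66,512), and the white controller with the socket mouth at (417,248). Those choices hold. The plate fit was contaminated, so I'll refine the plate and hole using both views.

```bash
python3 - <<'E'
from h import *
out=[]
for name,quad,hq in(("top",[(353,193),(374,197),(368,223),(345,220)],(348,200,370,226)),("scene",[(196,168),(226,180),(206,204),(172,190)],(193,174,212,188))):
    s=dict(np.load(f"/tmp/{name}.npz")); W=cloud(s); im=s["pixels"]
    v,u=np.mgrid[:420,:560]
    if name=="top": sel=(u>345)&(u<376)&(v>195)&(v<222)
    else: sel=np.zeros((420,560),np.uint8); cv2.fillPoly(sel,[np.array(quad)],1); sel=sel>0
    p=W[sel]; p=p[(p[:,2]>60)]
    # ransac plane
    rng=np.random.default_rng(0); best=0
    for i in range(500):
        a=p[rng.choice(len(p),3,False)]; n=np.cross(a[1]-a[0],a[2]-a[0]); n/=np.linalg.norm(n)+1e-9; k=abs((p-a[0])@n)<1
        if k.sum()>best: best=k.sum(); K=k
    q=p[K]; c=q.mean(0); n=np.linalg.svd(q-c)[2][2]; n*=np.sign(n[2])
    print(name,len(p),best,"tilt",np.arccos(n[2]),"az-180deg",np.degrees(np.arctan2(-n[1],-n[0])),"c",c.round(1))
    # cast rays onto plane; hole = pixels whose measured depth lies beyond plane
    ray=np.stack([(u-s["cx"])/s["f"],(v-s["cy"])/s["f"],np.ones(u.shape)],-1)@s["R"]; C=-s["R"].T@s["t"]
    X=C+ray*(((c-C)@n)/(ray@n))[...,None]; r=(W-c)@n
    near=np.linalg.norm(X-c,axis=-1)<40
    hm=(near&(r<-3)).astype(np.uint8); nn,l,st,_=cv2.connectedComponentsWithStats(hm); k=1+np.argmax(st[1:,4])
    h=X[l==k]; ex=np.array([0,0,1.])-n[2]*n; ex/=np.linalg.norm(ex); ey=np.cross(n,ex)
    ab=np.stack([(h-c)@ex,(h-c)@ey],-1); lo,hi=ab.min(0),ab.max(0); m=ab.mean(0)
    print(" hole px",st[k],"ext",hi-lo,"mean",(c+m[0]*ex+m[1]*ey).round(1),"mid",(c+(lo+hi)[0]/2*ex+(lo+hi)[1]/2*ey).round(1))
    (cc,sz,a)=cv2.minAreaRect(ab.astype(np.float32)); print(" rect",cc,sz,a)
    # plate: in-plane points
    pm=(np.linalg.norm(X-c,axis=-1)<90)&(abs(r)<1.2); nn,l,st,_=cv2.connectedComponentsWithStats(pm.astype(np.uint8)); k=1+np.argmax(st[1:,4]); h=X[l==k]
    ab=np.stack([(h-c)@ex,(h-c)@ey],-1); (cc,sz,a)=cv2.minAreaRect(ab.astype(np.float32)); print(" plate rect",cc,sz,a,"ctr",(c+cc[0]*ex+cc[1]*ey).round(1))
    print(" cols around hole row", im[211 if name=="top" else 181, (352 if name=="top" else 192):(368 if name=="top" else 216)].mean(-1).astype(int), im[205:222,359].mean(-1).astype(int))
E
```

```text
top 735 236 tilt 0.42670207894848194 az-180deg -7.016587223617724 c [ 546.5 -273.9   97.5]
 hole px [355 205  10  13  86] ext [36.19984725 27.46594337] mean [ 538.3 -270.5   93.6] mid [ 538.6 -269.4   93.7]
 rect (-7.966423034667969, 1.9292144775390625) (37.459716796875, 26.065610885620117) 7.575120449066162
 plate rect (1.3121299743652344, -23.820640563964844) (80.80757141113281, 47.716182708740234) 7.422018051147461 ctr [ 544.8 -297.7   98.1]
 cols around hole row [131 132 133 115 159 162 161 161 161 151 124 136 133 131 131 133] [134 152 164 163 161 162 161 157 120 106 105 111 129 132 132 134 133]
scene 1023 358 tilt 0.40832148509411453 az-180deg -9.96651420952947 c [ 539.5 -260.4   92.3]
 hole px [194 178  11   8  50] ext [32.26735974 21.80484762] mean [ 538.9 -267.2   92.6] mid [ 538.  -267.6   92.2]
 rect (-0.20627593994140625, -6.549689292907715) (32.257328033447266, 20.785280227661133) 5.3616251945495605
 plate rect (-0.13317108154296875, -7.592277526855469) (100.62225341796875, 100.91366577148438) 0.2512858211994171 ctr [ 538.1 -267.9   92.3]
 cols around hole row [90 91 91 90 90 88 85 82 78 77 75 73 73 77 83 87 88 87 88 88 89 88 88 88] [100 100 100 101 101 100 100 100  99 100 101 104 103 102 102 100 102]
```

```bash
python3 - <<'E'
from h import *
for name in("top","scene"):
    s=dict(np.load(f"/tmp/{name}.npz")); W=cloud(s); v,u=np.mgrid[:420,:560]; C=-s["R"].T@s["t"]
    ray=np.stack([(u-s["cx"])/s["f"],(v-s["cy"])/s["f"],np.ones(u.shape)],-1)@s["R"]
    for yaw in(-8.5,-9.7):
        y=np.radians(yaw); ex=np.array([np.cos(.42)*np.cos(y),np.cos(.42)*np.sin(y),np.sin(.42)]); ey=np.array([-np.sin(y),np.cos(y),0]); n=np.cross(ex,ey); c=np.array([538,-268,93.])
        r=(W-c)@n; near=np.linalg.norm(W-c,axis=-1)<75; d0=np.median(r[near&(abs(r)<4)]); c=c+d0*n; r=r-d0
        X=C+ray*(((c-C)@n)/(ray@n))[...,None]
        for lab,m in(("plate",near&(abs(r)<1.5)),("hole",(np.linalg.norm(X-c,axis=-1)<30)&(r<-3))):
            nn,l,st,_=cv2.connectedComponentsWithStats(m.astype(np.uint8)); k=1+np.argmax(st[1:,4]); h=X[l==k]
            ab=np.stack([(h-c)@ex,(h-c)@ey],-1).astype(np.float32); cc,sz,a=cv2.minAreaRect(ab)
            print(name,yaw,lab,round(d0,2),len(h),np.round(sz,1),round(a,2),"ctr",(c+cc[0]*ex+cc[1]*ey).round(1),"mean",(c+ab.mean(0)@np.array([ex,ey])).round(1))
    Z=W[...,2]
    for lab,zz,rad in(("dock",36,60),("plug",88,40)):
        m=(abs(Z-zz)<2.5)&(np.hypot(W[...,0]-446,W[...,1]+39)<rad); nn,l,st,_=cv2.connectedComponentsWithStats(m.astype(np.uint8)); k=1+np.argmax(st[1:,4]); p=W[l==k]
        print(name,lab,len(p),[np.round(t,1) for t in cv2.minAreaRect(p[:,:2].astype(np.float32))],np.median(p[:,2]).round(1))
    # controller vertical side edges: footprint of white top rim direction
    m=(np.hypot(W[...,0]-560,W[...,1]+272)<125)&(Z>8); p=W[m]; print("foot",[np.round(t,1) for t in cv2.minAreaRect(p[:,:2].astype(np.float32))])
E
```

```text
top -8.5 plate 0.12 289 [ 98.7 100.6] 88.81 ctr [ 537.9 -271.3   93.3] mean [ 533.5 -277.    91.7]
top -8.5 hole 0.12 85 [34.5 23.6] 3.37 ctr [ 537.8 -271.3   93.3] mean [ 538.1 -270.7   93.3]
top -9.7 plate 0.04 257 [ 89.2 102.2] 88.1 ctr [ 536.5 -275.3   92.9] mean [ 532.7 -285.9   92. ]
top -9.7 hole 0.04 85 [34.5 23.5] 4.46 ctr [ 537.8 -271.3   93.2] mean [ 538.1 -270.7   93.3]
top dock 237 [array([445.5, -39.2]), array([69.6, 69.8]), np.float64(82.3)] 35.9
top plug 95 [array([445.8, -39.6]), array([28.8, 44.7]), np.float64(83.7)] 88.4
foot [array([ 567.6, -267.3]), array([227.4, 197.4]), np.float64(16.3)]
scene -8.5 plate -0.78 557 [101.8 104. ] 89.41 ctr [ 537.9 -267.9   92.1] mean [ 539.2 -266.7   92.6]
scene -8.5 hole -0.78 49 [32.4 20.3] 1.0 ctr [ 538.  -267.    92.1] mean [ 539.2 -267.    92.6]
scene -9.7 plate -0.8 556 [103.2 101. ] 0.51 ctr [ 538.  -267.9   92.1] mean [ 539.  -266.5   92.4]
scene -9.7 hole -0.8 49 [32.3 20.2] 2.3 ctr [ 537.9 -267.    92. ] mean [ 539.1 -267.1   92.5]
scene dock 202 [array([445.1, -36.2]), array([70.7, 72.7]), np.float64(81.6)] 35.3
scene plug 102 [array([446. , -35.7]), array([28.8, 44.7]), np.float64(81.6)] 87.3
foot [array([ 560.9, -271.4]), array([132.9, 173.8]), np.float64(80.7)]
```

```bash
cat >> h.py <<'E'
from scipy.spatial.transform import Rotation as Ro
def pose(): o=telemetry.observe(); return np.array(o["ee_pos"]),np.array(o["tcp_rot"]),o
def down(yaw,tilt=0):
    # tool z = -n (n leaning tilt to -x'), tool y along level axis (sign chosen nearest to current)
    y=np.radians(yaw); ex=np.array([np.cos(tilt)*np.cos(y),np.cos(tilt)*np.sin(y),np.sin(tilt)]); ey=np.array([-np.sin(y),np.cos(y),0]); n=np.cross(ex,ey)
    _,R,_=pose(); A=[np.column_stack([g*ex,-g*ey,-n]) for g in(1,-1)]
    return max(A,key=lambda a:np.trace(R.T@a)),ex,ey,n
def plan(p,R,step=40,p0=None,R0=None):
    a,B,_=pose(); p0=a if p0 is None else p0; R0=B if R0 is None else R0
    d=np.array(p)-p0; w=Ro.from_matrix(R0.T@R).as_rotvec(); N=int(max(np.ceil(np.linalg.norm(d)/step),np.ceil(np.degrees(np.abs(w)).max()/8),1))
    print("world d",d.round(1),"rot deg",np.degrees(w).round(2),"rows",N)
    for i in range(N):
        Ri=R0@Ro.from_rotvec(w*i/N).as_matrix(); print((Ri.T@d/N).round(1),np.degrees(w/N).round(2))
E
python3 - <<'E'
from h import *
p,R,o=pose(); print(p,R.round(3).tolist(),o["grip_width"],o["t"])
for name in("top","scene"):
    s=dict(np.load(f"/tmp/{name}.npz")); W=cloud(s); Z=W[...,2]
    def edge(m,axis,lab,cut=.15,mirror=1):
        # both edges of patch m along world axis: per bin extreme, robust line
        p=W[m][:,:2]; o=1-axis; b=np.round(p[:,o]/4); 
        for f in(np.min,np.max):
            e=np.array([[k*4,f(p[b==k,axis])] for k in np.unique(b)]); q=np.quantile(e[:,0],[cut,1-cut]); e=e[(e[:,0]>q[0])&(e[:,0]<q[1])]
            vx,vy,_,_=cv2.fitLine(e.astype(np.float32),cv2.DIST_HUBER,0,.01,.01).ravel(); sl=np.degrees(np.arctan(vy/vx)); print(name,lab,"yaw",round(float(sl if axis==1 else -sl),2))
    c=np.hypot(W[...,0]-570,W[...,1]+275)<110
    edge(c&(Z>112.5)&(Z<118),0,"ridge")
    edge(c&(Z>40),1,"body sides",.2)
    edge((np.hypot(W[...,0]-446,W[...,1]+38)<60)&(abs(Z-36)<2.5),0,"dock");edge((np.hypot(W[...,0]-446,W[...,1]+38)<60)&(abs(Z-36)<2.5),1,"dock")
Rg,*_=down(-8); plan([446,-38,160],Rg)
E
```

```text
[ 158.6480142  -604.10004984  244.62340793] [[0.967, 0.254, -0.0], [0.254, -0.967, 0.001], [0.0, -0.001, -1.0]] 0.9994366743028728 0.1
top ridge yaw -12.01
top ridge yaw -9.45
top body sides yaw -9.13
top body sides yaw -9.03
top dock yaw -6.8
top dock yaw -8.48
top dock yaw -6.05
top dock yaw -6.08
scene ridge yaw -8.78
scene ridge yaw -8.78
scene body sides yaw -11.2
scene body sides yaw -9.37
scene dock yaw 62.81
scene dock yaw -7.57
scene dock yaw -10.43
scene dock yaw -9.23
world d [287.4 566.1 -84.6] rot deg [-7.000e-02  1.000e-02  2.271e+01] rows 17
[ 24.8 -27.9   5. ] [-0.    0.    1.34]
[ 24.1 -28.5   5. ] [-0.    0.    1.34]
[ 23.5 -29.    5. ] [-0.    0.    1.34]
[ 22.8 -29.6   5. ] [-0.    0.    1.34]
[ 22.1 -30.1   5. ] [-0.    0.    1.34]
[ 21.4 -30.6   5. ] [-0.    0.    1.34]
[ 20.7 -31.1   5. ] [-0.    0.    1.34]
[ 19.9 -31.6   5. ] [-0.    0.    1.34]
[ 19.2 -32.    5. ] [-0.    0.    1.34]
[ 18.4 -32.5   5. ] [-0.    0.    1.34]
[ 17.7 -32.9   5. ] [-0.    0.    1.34]
[ 16.9 -33.3   5. ] [-0.    0.    1.34]
[ 16.1 -33.7   5. ] [-0.    0.    1.34]
[ 15.3 -34.    5. ] [-0.    0.    1.34]
[ 14.5 -34.4   5. ] [-0.    0.    1.34]
[ 13.7 -34.7   5. ] [-0.    0.    1.34]
[ 12.9 -35.    5. ] [-0.    0.    1.34]
```

Emit:
{"name": "carry_out", "arguments": {"series": [24.8,-27.9,5,0,0,1.34,60,24.1,-28.5,5,0,0,1.34,60,23.5,-29,5,0,0,1.34,60,22.8,-29.6,5,0,0,1.34,60,22.1,-30.1,5,0,0,1.34,60,21.4,-30.6,5,0,0,1.34,60,20.7,-31.1,5,0,0,1.34,60,19.9,-31.6,5,0,0,1.34,60,19.2,-32,5,0,0,1.34,60,18.4,-32.5,5,0,0,1.34,60,17.7,-32.9,5,0,0,1.34,60,16.9,-33.3,5,0,0,1.34,60,16.1,-33.7,5,0,0,1.34,60,15.3,-34,5,0,0,1.34,60,14.5,-34.4,5,0,0,1.34,60,13.7,-34.7,5,0,0,1.34,60,12.9,-35,5,0,0,1.34,60,0,0,0,0,0,0,60,0,0,0,0,0,0,60]}}

```text
t: 2.48
ee_pos: [445.7, -38.8, 160.1]
tcp_rot: [[0.99, -0.139, -0.001], [-0.139, -0.99, -0.0], [-0.001, 0.0, -1.0]]
force: [0.1, -0.2, -0.3]
grip_width: 0.704
grip_force: 0.0
```

```bash
python3 - <<'E'
from h import *
p,R,o=pose(); print(p,o["grip_width"],o["force"],o["t"])
Rg,*_=down(-8); plan([446,-38,58],Rg,20)
E
```

```text
[445.6814685  -38.77470529 160.0997563 ] 0.7036530699287944 [ 0.12125538 -0.23110822 -0.3085484 ] 2.475
world d [   0.3    0.8 -102.1] rot deg [ 0.02  0.05 -0.01] rows 6
[ 0.  -0.1 17. ] [ 0.    0.01 -0.  ]
[ 0.  -0.1 17. ] [ 0.    0.01 -0.  ]
[ 0.  -0.1 17. ] [ 0.    0.01 -0.  ]
[ 0.  -0.1 17. ] [ 0.    0.01 -0.  ]
[ 0.  -0.1 17. ] [ 0.    0.01 -0.  ]
[ 0.  -0.1 17. ] [ 0.    0.01 -0.  ]
```

Tracking is good. Now descend and close.

Emit:
{"name": "carry_out", "arguments": {"series": [0,0,17,0,0,0,60,0,0,17,0,0,0,60,0,0,17,0,0,0,60,0,0,17,0,0,0,60,0,0,17,0,0,0,60,0,0,17,0,0,0,60,0,0,0,0,0,0,60,0,0,0,0,0,0,40,0,0,0,0,0,0,34,0,0,0,0,0,0,31,0,0,0,0,0,0,28,0,0,0,0,0,0,20,0,0,0,0,0,0,20,0,0,0,0,0,0,20]}}

```text
t: 4.22
ee_pos: [446.5, -38.7, 58.9]
tcp_rot: [[0.99, -0.14, 0.001], [-0.14, -0.99, -0.0], [0.001, 0.0, -1.0]]
force: [-0.9, -0.6, 6.4]
grip_width: 0.338
grip_force: 58.8
```

Emit:
{"name": "carry_out", "arguments": {"series": [0,0,-10,0,0,0,20,0,0,-20,0,0,0,20,0,0,-25,0,0,0,20,0,0,-25,0,0,0,20,0,0,-20,0,0,0,20,0,0,0,0,0,0,20]}}

```text
t: 4.97
ee_pos: [447.2, -38.7, 159.9]
tcp_rot: [[0.99, -0.14, 0.004], [-0.14, -0.99, -0.0], [0.004, -0.0, -1.0]]
force: [0.6, 0.3, -1.7]
grip_width: 0.347
grip_force: 59.3
```

```bash
python3 - <<'E'
from h import *
p,R,o=pose(); print(p,o["grip_width"],o["grip_force"],o["force"],o["t"])
Rg,ex,ey,n=down(-9.2,.42); print(n,ex); h=np.array([538.2,-270.5,93]); plan(h+n*(22+50),Rg,30)
E
```

```text
[447.17642029 -38.69698192 159.91396346] 0.34688081669969184 59.26470100879669 [ 0.60712224  0.33208315 -1.71239473] 4.975
[-0.40251513  0.06519323  0.91308894] [ 0.90134321 -0.14598574  0.40776045]
world d [  62.  -227.1   -1.2] rot deg [-0.25 23.86  1.12] rows 8
[11.7 27.   0.2] [-0.03  2.98  0.14]
[11.7 27.   0.8] [-0.03  2.98  0.14]
[11.7 27.   1.4] [-0.03  2.98  0.14]
[11.7 26.9  2.1] [-0.03  2.98  0.14]
[11.6 26.9  2.7] [-0.03  2.98  0.14]
[11.5 26.9  3.3] [-0.03  2.98  0.14]
[11.4 26.8  3.9] [-0.03  2.98  0.14]
[11.3 26.8  4.5] [-0.03  2.98  0.14]
```

Emit:
{"name": "carry_out", "arguments": {"series": [0,0,-20,0,0,0,20,11.7,27,0.2,0,2.98,0.14,20,11.7,27,0.8,0,2.98,0.14,20,11.7,27,1.4,0,2.98,0.14,20,11.7,26.9,2.1,0,2.98,0.14,20,11.6,26.9,2.7,0,2.98,0.14,20,11.5,26.9,3.3,0,2.98,0.14,20,11.4,26.8,3.9,0,2.98,0.14,20,11.3,26.8,4.5,0,2.98,0.14,20,0,0,0,0,0,0,20,0,0,0,0,0,0,20]}}

```text
t: 6.35
ee_pos: [507.5, -265.1, 175.4]
tcp_rot: [[0.904, -0.159, 0.398], [-0.148, -0.987, -0.06], [0.402, -0.005, -0.916]]
force: [-0.5, 0.5, -1.0]
grip_width: 0.348
grip_force: 59.4
```

```bash
python3 - <<'E'
from h import *
p,R,o=pose(); print(p,o["grip_width"],o["grip_force"],o["force"],o["t"])
Rg,ex,ey,n=down(-9.2,.42); h=np.array([538.2,-270.5,93]); plan(h+n*(22+50),Rg,30)
s=snap("scene"); np.savez("/tmp/s2.npz",**s); t=snap("top"); np.savez("/tmp/t2.npz",**t)
a=cv2.resize(s["pixels"][120:240,150:270],None,fx=3.3,fy=3.3,interpolation=cv2.INTER_CUBIC);b=cv2.resize(t["pixels"][150:270,300:420],None,fx=3.3,fy=3.3,interpolation=cv2.INTER_CUBIC)
save("pre.png",np.hstack([a,b]))
E
```

```text
[ 507.48221895 -265.06782039  175.43890063] 0.34759775892651384 59.41836655139923 [-0.53299689  0.5147104  -1.01690743] 6.35
world d [  1.7  -0.7 -16.7] rot deg [-0.27  0.36 -0.09] rows 1
[-5.   0.5 16. ] [-0.27  0.36 -0.09]
```

View pics/pre.png

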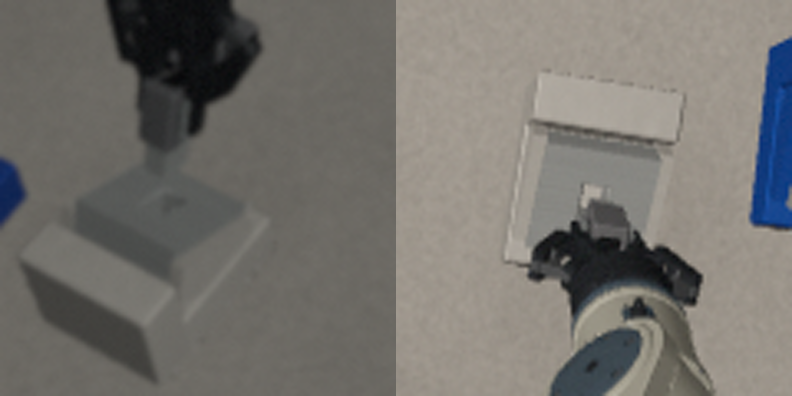

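The left crop (scene) shows the plug held above the plate with the socket at about (172,205). The right crop (top) shows the plug at (608,218) and the mouth at (592,195). Next I'll compare the held plug in each camera with the robot's kinematics to get the camera offset.

```bash
python3 - <<'E'
from h import *
p,R,o=pose(); X,Y,Z=R[:,0],-R[:,1],-R[:,2]; O=p-52*Z; B=np.column_stack([X,Y,Z]); print("origin",O)
for f in("s2","t2"):
    s=dict(np.load(f"/tmp/{f}.npz")); W=cloud(s); q=(W-O)@B
    sh=(abs(q[...,0])<33)&(abs(q[...,1])<24)&(q[...,2]>33)&(q[...,2]<(82 if f=="s2" else 50)+8)
    st=(abs(q[...,0])<24)&(abs(q[...,1])<18)&(q[...,2]>4)&(q[...,2]<28)
    for lab,m in(("shell",sh),("stem",st)):
        a=q[m]; print(f,lab,len(a)); 
        if len(a)<5: continue
        print("  x q",np.quantile(a[:,0],[.02,.1,.5,.9,.98]).round(1)," y",np.quantile(a[:,1],[.02,.1,.5,.9,.98]).round(1),"z",np.quantile(a[:,2],[.02,.5,.98]).round(1))
        fx=a[abs(a[:,0]-np.quantile(a[:,0],.85))<2]; c=fx.mean(0); n=np.linalg.svd(fx-c)[2][2]; print("  xface",len(fx),"x",np.median(fx[:,0]).round(2),"y ext",fx[:,1].min().round(1),fx[:,1].max().round(1),"n",(n*np.sign(n[0])).round(3))
E
```

```text
origin [ 528.72043108 -267.90868354  128.39694904]
s2 shell 351
  x q [-10.9  -0.8  14.6  20.6  22. ]  y [-22.3 -15.5   4.8  20.4  23.1] z [34.3 67.7 88.4]
  xface 126 x 19.64 y ext -12.5 16.2 n [ 1.    -0.002  0.006]
s2 stem 86
  x q [-17.4 -12.3  10.1  13.4  15.3]  y [-8.8 -5.3  9.3 12.  12.8] z [ 4.6 14.4 23. ]
  xface 33 x 12.69 y ext -7.9 12.1 n [ 0.998 -0.026 -0.057]
t2 shell 47
  x q [ 7.6 10.6 21.4 22.6 23.4]  y [-15.  -10.7   5.2  17.4  21.4] z [33.8 47.2 56.7]
  xface 32 x 21.69 y ext -14.3 12.8 n [ 0.999  0.033 -0.017]
t2 stem 10
  x q [12.2 13.9 15.2 15.6 16.3]  y [-8.4 -6.7  0.4  7.1  9. ] z [ 4.5  8.7 12.2]
  xface 9 x 15.38 y ext -8.8 6.8 n [0.993 0.118 0.025]
```

```bash
python3 - <<'E'
from h import *
Rg,ex,ey,n=down(-9.2,.42); h=np.array([539.8,-270.3,93.4]); plan(h+n*(22+30+6),Rg,12)
E
```

```text
world d [  8.5  -1.7 -29.6] rot deg [-0.27  0.3  -0.02] rows 3
[-1.3  0.2 10.2] [-0.09  0.1  -0.01]
[-1.4  0.1 10.2] [-0.09  0.1  -0.01]
[-1.4  0.1 10.2] [-0.09  0.1  -0.01]
```

Emit:
{"name": "carry_out", "arguments": {"series": [-1.3,0.2,10.2,-0.09,0.1,0,20,-1.4,0.1,10.2,-0.09,0.1,0,20,-1.4,0.1,10.2,-0.09,0.1,0,20,0,0,0,0,0,0,20,0,0,0,0,0,0,20]}}

```text
t: 7.08
ee_pos: [516.8, -267.4, 146.6]
tcp_rot: [[0.901, -0.161, 0.403], [-0.147, -0.987, -0.066], [0.409, 0.0, -0.913]]
force: [-0.7, -0.0, -1.3]
grip_width: 0.343
grip_force: 59.4
```

```bash
python3 - <<'E'
from h import *
p,R,o=pose(); X,Y,Z=R[:,0],-R[:,1],-R[:,2]; O=p-52*Z; B=np.column_stack([X,Y,Z]); print("t",o["t"],"origin",O,"F",o["force"])
# plug and plate offsets, all in the plug frame, scene camera
s=snap("scene"); W=cloud(s); q=(W-O)@B
a=q[(abs(q[...,0]-20)<4)&(abs(q[...,1]-2)<20)&(q[...,2]>34)&(q[...,2]<75)]; print("shell face",len(a),np.median(a[:,0]),a[:,1].min(),a[:,1].max())
a=q[(abs(q[...,0]-12.7)<4)&(abs(q[...,1]-2)<14)&(q[...,2]>5)&(q[...,2]<28)]; print("stem",len(a),np.median(a[:,0]),a[:,1].min(),a[:,1].max())
Rg,ex,ey,n=down(-9.2,.42); h=np.array([539.8,-270.3,93.4]); plan(h+n*(22+30+6),Rg,12)
s0=dict(np.load("/tmp/scene.npz")); save("near.png",s["pixels"][150:220,160:240],8)
E
```

```text
t 7.075 origin [ 537.77812701 -270.83806956   99.13463543] F [-0.70933524 -0.03002381 -1.33170263]
shell face 132 19.80204078000923 -12.581332940660719 18.27360775298312
stem 44 13.058158583007536 -8.84551606748207 12.663547298573064
world d [-0.4  1.  -0.5] rot deg [ 0.05 -0.08 -0.05] rows 1
[-0.7 -0.9  0.2] [ 0.05 -0.08 -0.05]
```

View pics/near.png

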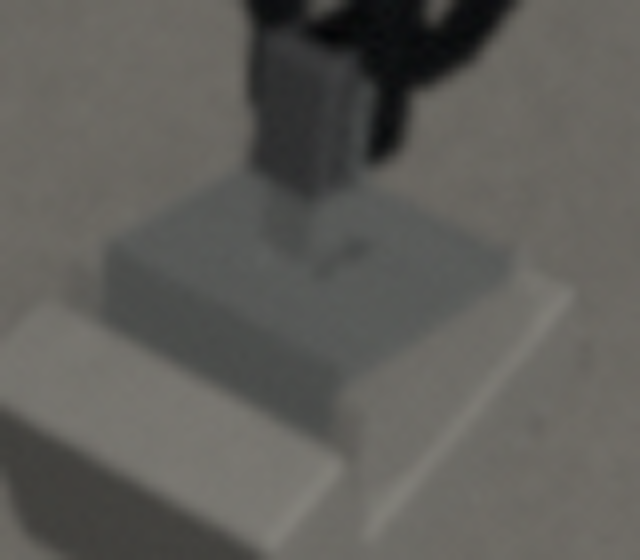

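The crop shows the stem at (290,235) just above the mouth, whose visible far part is at (340,258). That looks lined up. Now I'll start the insertion, including the 0.9 mm correction.

Emit:
{"name": "carry_out", "arguments": {"series": [-0.7,-0.9,0,0,0,0,20,0,0,0,0,0,0,20,0,0,2,0,0,0,20,0,0,2,0,0,0,20,0,0,2,0,0,0,20,0,0,2,0,0,0,20,0,0,2,0,0,0,20,0,0,0,0,0,0,20]}}

```text
t: 8.12
ee_pos: [520.3, -267.0, 137.1]
tcp_rot: [[0.901, -0.161, 0.403], [-0.147, -0.987, -0.066], [0.409, 0.0, -0.913]]
force: [0.4, 0.3, -1.0]
grip_width: 0.345
grip_force: 59.4
```

```bash
cat > ins.py <<'E'
from h import *
p,R,o=pose(); O=p+52*R[:,2]; _,ex,ey,n=down(-9.2,.42); h=np.array([539.8,-270.3,93.4])
d=O-h; f=R.T@np.array(o["force"]); print("t",o["t"],"along ex,ey,n",(d@ex).round(2),(d@ey).round(2),(d@n).round(2),"F tool",f.round(1),"T tool",(R.T@np.array(o["torque"])).round(2),"gw",o["grip_width"])
E
python3 ins.py
```

```text
t 8.125 along ex,ey,n -0.22 0.09 -4.05 F tool [-0.1 -0.3  1.1] T tool [ 0.02 -0.27  0.01] gw 0.34542504207006347
```

Emit:
{"name": "carry_out", "arguments": {"series": [0,0,2,0,0,0,20,0,0,2,0,0,0,20,0,0,2,0,0,0,20,0,0,2,0,0,0,20,0,0,0,0,0,0,20]}}

```text
t: 8.75
ee_pos: [523.5, -267.6, 129.8]
tcp_rot: [[0.901, -0.161, 0.403], [-0.147, -0.987, -0.066], [0.409, 0.0, -0.913]]
force: [-0.6, 0.6, -1.9]
grip_width: 0.344
grip_force: 59.4
```

```bash
python3 ins.py
```

```text
t 8.75 along ex,ey,n -0.19 0.07 -12.07 F tool [-1.4 -0.5  1.4] T tool [-0.01 -0.37 -0.01] gw 0.34421748860176077
```

Emit:
{"name": "carry_out", "arguments": {"series": [0,0,2,0,0,0,20,0,0,2,0,0,0,20,0,0,2,0,0,0,20,0,0,2,0,0,0,20,0,0,2,0,0,0,20,0,0,2,0,0,0,20,0,0,2,0,0,0,20,0,0,0,0,0,0,20]}}

```text
t: 9.75
ee_pos: [529.2, -268.5, 117.0]
tcp_rot: [[0.901, -0.161, 0.403], [-0.147, -0.987, -0.066], [0.409, 0.0, -0.913]]
force: [-1.1, 0.3, -1.6]
grip_width: 0.343
grip_force: 59.4
```

```bash
python3 ins.py
```

```text
t 9.75 along ex,ey,n -0.12 0.03 -26.04 F tool [-1.7 -0.1  1. ] T tool [-0.03 -0.48  0.  ] gw 0.3429036833408119
```

Emit:
{"name": "carry_out", "arguments": {"series": [0,0,1,0,0,0,20,0,0,1,0,0,0,20,0,0,1,0,0,0,20,0,0,0.8,0,0,0,20,0,0,0,0,0,0,20]}}

```text
t: 10.38
ee_pos: [530.1, -268.7, 115.0]
tcp_rot: [[0.9, -0.161, 0.404], [-0.147, -0.987, -0.066], [0.409, 0.0, -0.912]]
force: [-19.3, 4.1, 23.9]
grip_width: 0.346
grip_force: 63.3
```

```bash
python3 ins.py
```

```text
t 10.375 along ex,ey,n -0.09 0.05 -28.29 F tool [ -8.2  -0.9 -29.9] T tool [ 0.04 -1.52  0.03] gw 0.3459408620534962
```

Emit:
{"name": "carry_out", "arguments": {"series": [0,0,-0.8,0,0,0,20,0,0,0,0,0,0,36,0,0,0,0,0,0,45,0,0,0,0,0,0,56,0,0,0,0,0,0,60,0,0,0,0,0,0,60,0,0,-10,0,0,0,60,0,0,-20,0,0,0,60,0,0,-30,0,0,0,60,0,0,-30,0,0,0,60,0,0,-30,0,0,0,60,0,0,0,0,0,0,60]}}

```text
t: 11.88
ee_pos: [482.2, -261.5, 226.7]
tcp_rot: [[0.899, -0.162, 0.407], [-0.146, -0.987, -0.069], [0.412, 0.002, -0.911]]
force: [0.2, -1.2, 0.0]
grip_width: 0.703
grip_force: 0.0
```

```bash
python3 - <<'E'
from h import *
p,R,o=pose(); print(p,o["force"],o["t"])
_,ex,ey,n=down(-9.2,.42); h=np.array([538,-267.6,92.2]); B=np.column_stack([ex,ey,n])
s=snap("scene"); W=cloud(s); q=(W-h)@B
pl=q[(abs(q[...,0])<48)&(abs(q[...,1])<48)&(abs(q[...,2])<3)]; z0=np.median(pl[:,2])
sh=q[(abs(q[...,0])<30)&(abs(q[...,1])<22)&(q[...,2]>10)&(q[...,2]<65)]
top=sh[sh[:,2]>47]; print("plate",z0,"top z",np.median(top[:,2])-z0,len(top),"ctr",[np.round(x,1) for x in cv2.minAreaRect(top[:,:2].astype(np.float32))])
c=top.mean(0); nn=np.linalg.svd(top-c)[2][2]; print("top normal",nn*np.sign(nn[2]))
f=sh[(sh[:,2]<46)&(sh[:,0]>19)&(sh[:,0]<27)]; c=f.mean(0); nn=np.linalg.svd(f-c)[2][2]; print("xface",len(f),c,nn)
save("in.png",s["pixels"][140:220,150:250],6)
E
```

```text
[ 482.20880601 -261.47831736  226.68012483] [ 0.21003744 -1.16331288  0.04440432] 11.875
plate -0.020725798850081918 top z 51.98484150864057 115 ctr [array([2.1, 1. ]), array([30.2, 47.1]), np.float64(87.5)]
top normal [0.0149491  0.04542016 0.99885611]
xface 107 [21.8869269   0.82982661 28.11796963] [0.99986252 0.0044581  0.01597085]
```

View pics/in.png

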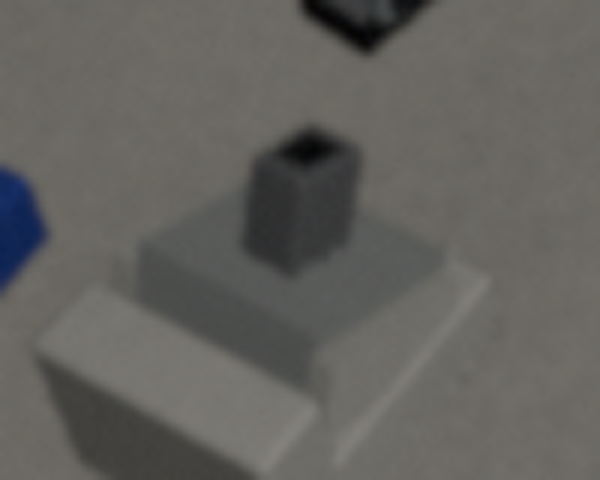

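The crop shows the plug seated squarely, with its base at (290,270) flush on the plate. Its top measures 52.0 mm above the plate, against a 52 mm shell, so it is fully home. Now the pedal.

```bash
python3 - <<'E'
from h import *
for n in("top","scene"):
    s=dict(np.load(f"/tmp/{n}.npz")) if n=="top" else snap("scene"); W=cloud(s)
    for x in(526,546,566):
        m=np.hypot(W[...,0]-x,W[...,1]-286)<5; print(n,x,W[m].mean(0).round(1),m.sum())
    m=(abs(W[...,0]-546)<5)&(abs(W[...,1]-286)<70)&(W[...,2]>70); print("tread y at x546",W[m][:,1].min(),W[m][:,1].max()); m=(abs(W[...,1]-286)<20)&(abs(W[...,0]-530)<60)&(W[...,2]>70);print("toe x",W[m][:,0].min())
Rg,*_=down(5); plan([546,286,130],Rg,40)
E
```

```text
top 526 [525.9 286.2  89.8] 9
top 546 [546.6 286.1  85.3] 8
top 566 [565.8 286.1  80.2] 10
tread y at x546 245.54186812299983 326.26577960189275
toe x 516.7956775960463
scene 526 [526.7 285.5  89.1] 12
scene 546 [545.9 286.1  83.9] 13
scene 566 [565.1 286.   76.9] 12
tread y at x546 247.99628286581097 328.3242475233845
toe x 516.2515152611182
world d [ 64.1 546.9 -94.2] rot deg [  3.05 -24.05 -14.06] rows 14
[ -4.4 -39.3   5.4] [ 0.22 -1.72 -1.  ]
[ -3.5 -39.3   5.7] [ 0.22 -1.72 -1.  ]
[ -2.7 -39.4   5.9] [ 0.22 -1.72 -1.  ]
[ -1.8 -39.4   6.1] [ 0.22 -1.72 -1.  ]
[ -0.9 -39.4   6.3] [ 0.22 -1.72 -1.  ]
[ -0.  -39.4   6.5] [ 0.22 -1.72 -1.  ]
[  0.9 -39.3   6.6] [ 0.22 -1.72 -1.  ]
[  1.8 -39.3   6.7] [ 0.22 -1.72 -1.  ]
[  2.6 -39.2   6.8] [ 0.22 -1.72 -1.  ]
[  3.5 -39.2   6.9] [ 0.22 -1.72 -1.  ]
[  4.4 -39.1   6.9] [ 0.22 -1.72 -1.  ]
[  5.3 -38.9   6.9] [ 0.22 -1.72 -1.  ]
[  6.2 -38.8   6.9] [ 0.22 -1.72 -1.  ]
[  7.1 -38.7   6.8] [ 0.22 -1.72 -1.  ]
```

Emit:
{"name": "carry_out", "arguments": {"series": [-4.4,-39.3,5.4,0.22,-1.72,-1,0,-3.5,-39.3,5.7,0.22,-1.72,-1,0,-2.7,-39.4,5.9,0.22,-1.72,-1,0,-1.8,-39.4,6.1,0.22,-1.72,-1,0,-0.9,-39.4,6.3,0.22,-1.72,-1,0,0,-39.4,6.5,0.22,-1.72,-1,0,0.9,-39.3,6.6,0.22,-1.72,-1,0,1.8,-39.3,6.7,0.22,-1.72,-1,0,2.6,-39.2,6.8,0.22,-1.72,-1,0,3.5,-39.2,6.9,0.22,-1.72,-1,0,4.4,-39.1,6.9,0.22,-1.72,-1,0,5.3,-38.9,6.9,0.22,-1.72,-1,0,6.2,-38.8,6.9,0.22,-1.72,-1,0,7.1,-38.7,6.8,0.22,-1.72,-1,0,0,0,0,0,0,0,0,0,0,0,0,0,0,0]}}

```text
t: 13.98
ee_pos: [545.3, 285.7, 128.6]
tcp_rot: [[0.996, 0.087, -0.003], [0.087, -0.996, -0.0], [-0.003, -0.0, -1.0]]
force: [-0.1, 0.1, 0.3]
grip_width: 0.0
grip_force: 0.0
```

```bash
python3 - <<'E'
from h import *
p,R,o=pose(); print(p,o["force"],o["grip_width"],o["t"]); Rg,*_=down(5); plan([546,286,100],Rg,40); plan([543,286,66],Rg,100,np.array([546,286,100]),Rg)
E
```

```text
[545.25415926 285.69141391 128.6409669 ] [-0.08334282  0.10776365  0.27672353] 2.2835905928474753e-06 13.975
world d [  0.7   0.3 -28.6] rot deg [-0.01  0.17 -0.01] rows 1
[ 0.9 -0.2 28.6] [-0.01  0.17 -0.01]
world d [ -3   0 -34] rot deg [0. 0. 0.] rows 1
[-3.  -0.3 34. ] [0. 0. 0.]
```

Emit:
{"name": "carry_out", "arguments": {"series": [0.7,0,10,0,0.17,0,0,0,0,10,0,0,0,0,0,0,8,0,0,0,0,-0.5,0,5,0,0,0,0,-1,0,5,0,0,0,0,-1,0,5,0,0,0,0,-1,0,5,0,0,0,0,-0.5,0,4,0,0,0,0,0,0,0,0,0,0,0]}}

```text
t: 15.1
ee_pos: [542.5, 286.0, 78.0]
tcp_rot: [[0.996, 0.087, 0.001], [0.087, -0.996, 0.001], [0.001, -0.001, -1.0]]
force: [-4.0, -1.9, 9.5]
grip_width: 0.003
grip_force: 3.9
```

Emit:
{"name": "carry_out", "arguments": {"series": [-0.5,0,4,0,0,0,0,-0.5,0,4,0,0,0,0,0,0,3,0,0,0,0,0,0,2,0,0,0,0,0,0,1,0,0,0,0]}}

```text
t: 15.72
ee_pos: [540.8, 285.9, 64.2]
tcp_rot: [[0.996, 0.086, -0.0], [0.086, -0.996, 0.001], [-0.0, -0.001, -1.0]]
force: [-8.5, -0.5, 10.8]
grip_width: -0.002
grip_force: 5.4
```

Emit:
{"name": "carry_out", "arguments": {"series": [-0.5,0,1,0,0,0,0,0,0,0.5,0,0,0,0]}}

```text
t: 15.98
ee_pos: [540.6, 285.8, 62.9]
tcp_rot: [[0.996, 0.086, 0.001], [0.086, -0.996, 0.001], [0.001, -0.001, -1.0]]
force: [-5.7, -0.9, 11.4]
grip_width: -0.001
grip_force: 5.5
```

Emit:
{"name": "carry_out", "arguments": {"series": [0,0,0.6,0,0,0,0,0,0,0.6,0,0,0,0,0,0,0,0,0,0,0]}}

```text
t: 16.35
ee_pos: [540.6, 285.9, 62.3]
tcp_rot: [[0.996, 0.086, 0.0], [0.086, -0.996, 0.001], [0.001, -0.001, -1.0]]
force: [-8.1, -2.2, 18.2]
grip_width: -0.0
grip_force: 8.8
```

Emit:
{"name": "carry_out", "arguments": {"series": [0,0,0.3,0,0,0,0,0,0,0,0,0,0,0]}}

```text
t: 16.6
ee_pos: [540.6, 285.9, 62.2]
tcp_rot: [[0.996, 0.087, 0.0], [0.087, -0.996, 0.001], [0.001, -0.001, -1.0]]
force: [-8.3, -2.3, 20.4]
grip_width: 0.003
grip_force: 9.8
```

The force is climbing steeply while the tip barely moves, so the tread is on its stop. I'll hold about 1 s, then release upward following the arc.

Emit:
{"name": "carry_out", "arguments": {"series": [0,0,0,0,0,0,0,0,0,0,0,0,0,0,0,0,0,0,0,0,0,0,0,0,0,0,0,0,0,0,0,0,0,0,0,0,0,0,0,0,0,0,0,0,0,0,0,0,0,0.5,0,-5,0,0,0,0,1,0,-6,0,0,0,0,1,0,-8,0,0,0,0,1,0,-10,0,0,0,0,0.5,0,-15,0,0,0,0,0,0,-30,0,0,0,0,0,0,-40,0,0,0,0,0,0,-40,0,0,0,0,0,0,0,0,0,0,0,0,0,0,0,0,0,0]}}

```text
t: 18.73
ee_pos: [544.6, 285.8, 214.8]
tcp_rot: [[0.996, 0.086, 0.001], [0.086, -0.996, 0.001], [0.001, -0.001, -1.0]]
force: [0.8, -0.2, -0.1]
grip_width: 0.002
grip_force: 0.0
```

```bash
python3 - <<'E'
from h import *
p,R,o=pose(); print(p,o["force"],o["t"])
s=snap("scene"); W=cloud(s); W0=cloud(dict(np.load("/tmp/scene.npz")))
for x in(526,546,566): print(x,[V[np.hypot(V[...,0]-x,V[...,1]-286)<6].mean(0).round(1) for V in(W0,W)])
d=abs(s["depth"]-np.load("/tmp/scene.npz")["depth"])
for lab,c,r in(("tub",(304,352),60),("drop",(768,25),30),("slide",(307,-351),50)):
    m=np.hypot(W0[...,0]-c[0],W0[...,1]-c[1])<r; print(lab,m.sum(),"changed px",(d[m]>8).sum())
_,ex,ey,n=down(-9.2,.42); q=(W-np.array([538,-267.6,92.2]))@np.column_stack([ex,ey,n])
t=q[(abs(q[...,0])<30)&(abs(q[...,1])<22)&(q[...,2]>47)&(q[...,2]<65)]; print("plug top",np.median(t[:,2]),len(t))
save("end.png",s["pixels"],1.4)
E
```

```text
[544.64190683 285.78816679 214.80056937] [ 0.78470088 -0.21124408 -0.13512296] 18.725
526 [array([525.4, 286.8,  87.7]), array([526.3, 286.6, 336.1])]
546 [array([545.3, 286. ,  84.1]), array([546. , 286.6, 392.9])]
566 [array([566. , 286.1,  77.7]), array([566.3, 285.7, 427.8])]
tub 1809 changed px 1717
drop 553 changed px 4
slide 656 changed px 29
plug top 51.5418740468708 117
```

View pics/end.png

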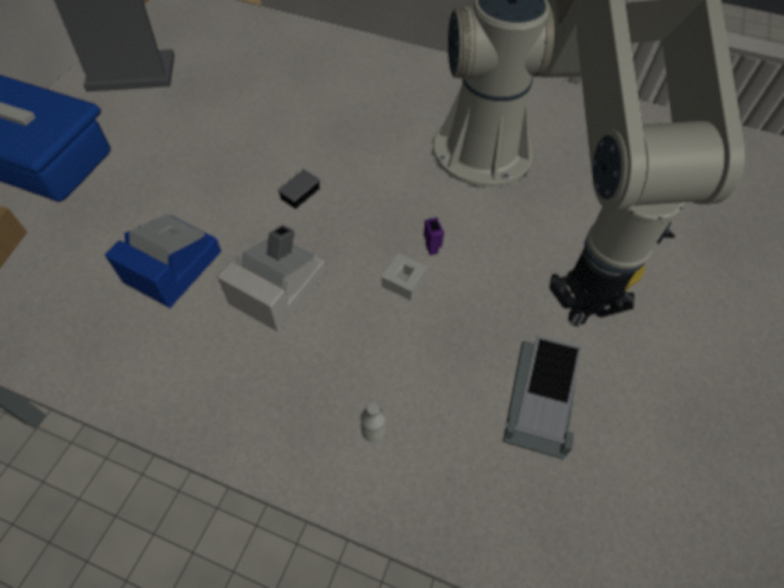

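The end view shows the plug seated at (280,240), the dock empty at (405,277) and the tread back up at (553,370). The tub is only hidden behind the arm. Nothing is in contact, so I'm handing in.

```bash
python3 -c "
from h import *
print(robot.sign_off())"
```

```text
the job is handed in; nothing more can be done
None
```

The receiver is plugged fully home and released, the pedal was pressed to its stop (about 22 N, held just over a second) and looks back up, and the job is handed in at about 19 s; the dropper and slide box are unmoved, and the tub was hidden behind the arm in the last picture but the gripper never went near it.

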